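# Load a radio battery into the charger with its isolator off

### The arm

A 6-joint arm with a two-finger parallel gripper is mounted at the origin on the work surface. World frame = base frame: x ahead of the robot, y to its left, z up, the work surface at z = 0. Lengths are in mm, angles in rad, forces in N, time in s.
With the tool pointing down it reaches from about 425 to 925 mm from the base axis. Payload 12.5 kg.
Tool frame: the origin (TCP) lies at the very end of the fingers, on their centre line; the grasp point (between the pads) lies 19 mm behind it; z points along the fingers, y is the line along which they close (so a half turn about z gives the same grasp; the last joint's range is limited). The gripper opens to 85 mm and grips with 20 to 120 N. Pads are 22 mm wide; open, the fingers measure 114 mm over their backs; the gripper's body (76 mm by 85 mm) begins 54 mm behind the grasp point. The pads swing forward as they close: fully open they stand 13 mm farther back than shut.
Start: joints at [1.201, 0.491, 1.559, -0, 1.092, -0.106], TCP at [162.951, 603.4, 231.327] pointing down, gripper open.
Joint ranges: [-3.1, 3.1], [-0.84, 2.19], [0.05, 2.79], [-1.13, 4.28], [0.06, 2.93], [-2.69, 2.69]. Speed limits (rad/s): [2.22, 2.22, 2.79, 3.14, 3.14, 3.14].

### API

Orientations are given as a 3x3 rotation matrix whose columns are the frame's x, y, z axes.
In Python, from plant import bot, imaging, ticket gives the robot as it stands.
- The arm moves only by the tool drive_tool, never from a script. Its argument "increments" is text: rows parted by semicolons, each of 6 numbers parted by spaces: the shift along the tool's x, y, z in m, then the turn, a rotation vector about the tool's x, y, z in degrees. A call has 1 to 10 rows; each row shifts and turns the commanded pose from where the row before left it, along the tool's axes as they then stand; what a row does not reach is not made up. A row lasts 1/8 s, in which the tool goes at most 62.5 mm and 10.7 degrees, less where a joint would pass 70% of its speed; a pose out of reach is approached as far as the arm can. A call with a gripper value outside its range is refused whole. "fingers" is the opening, from 0 (shut) to 1 (fully open), set as the call begins (left out, the last holds). The fingers move at their own pace and stop on an object; "squeeze" is the grip in N (left out, the last holds). Time passes only in rows, so rows that do not move let the fingers close. It gives the time, the measured TCP pose, the force, the opening and the grip force at its end, in the units of the state.
- bot.observe(): the state, without advancing time (a new reading comes with each control period).
- imaging.grab_frame(name): name is "side" or "top"; returns the picture (480x640x3 uint8, red, green, blue); there is no depth.
- imaging.calibration(name): a dict with "intrinsics" (3x3 intrinsics, pixels), "R" (3x3) and "t" (3): a world point X has camera coordinates R X + t. Camera axes: x right, y down, z forward; pixel columns grow to the right and rows downward; lengths in mm; the calibration is good to about 2 mm. A picture is of the moment at which its call begins. calibration takes no time and is no camera call.
- ticket.sign_off(): hands the job in; it is judged then, once.
The state is a dict: "time": time; "joint_pos": joint angles; "qvel": joint speeds; "effort": joint torques, N m; "tool_pos": TCP position; "tool_rot": TCP orientation; "wrist_force": force on the tool from outside, world axes, zero at the start; "moment": the same for the moment, N m; "width": opening from 0.0 (shut) to 1.0 (fully open); "finger_force": force on a finger pad.
Only numpy, scipy, OpenCV 4.12 (cv2) and the standard library are available. Lean on these libraries where they do the work, as an engineer would, in place of code of your own. Each camera call takes 0.05 s, during which the arm holds its last target. There are 200 camera calls.

### The job

Throw the charger's isolator lever over to off, then take the orange-banded battery pack from the blue rack and set it gently, not dropped, flat and fully home in the charger's pocket, and only then throw the lever back to on. In the rack the pack can be gripped only by its two ends and in the charger only by its two long sides, so it has to be put down on the way (the grey mat is free for that) and taken again the other way. Leave the green-banded pack and everything else on the desk where they are.

Things in the scene. Friction and masses are not known exactly. Their poses are not given: they have to be found in the camera images.
- isolator: Grey switch box fixed to the desk, 100 x 70 mm and 60 mm high, on a 120 x 85 mm foot plate; origin under its centre on the desk. A lever with a red grip stands up from the middle of its top and swings in the box's x-z plane. The top is painted green on the -x half (on) and red on the +x half (off).
- lever (a joint): Isolator lever, rad: 0 = on (leans 0.55 rad to the box's -x, over green), 0.55 = upright, 1.1 = off (leans 0.55 rad to +x, over red). Starts on. A sprung detent holds it at either end: about 4 N at the grip to move it; clearly past upright it snaps to the other end by itself. It can be pushed with the side of closed fingers.
- lever_tip (a point): End of the lever: 75 mm from the pivot along the lever, whose grip is a round bar 18 mm in diameter over the outer 39 mm (a further 9 mm of round end beyond this point); the inner part is a 12 mm steel rod.
- lever_pivot (a point): Pivot of the lever, 68 mm above the desk over the box's centre, axes as the box. Two ears beside it, outer faces 40 mm apart along y and 22 mm long in x, rise to 79 mm above the desk.
- rack: Blue rack fixed to the desk, 100 (x) x 122 (y) mm; origin under its centre on the desk. Two slots along x, centred 30 mm either side along y, each 46 mm wide, floor 8 mm above the desk. Walls 66 mm long along both sides of each slot rise to 52 mm above the desk (14 mm over the packs); the x ends are open but for 4 mm high lips 32 to 35 mm from the middle.
- pack: The battery pack to charge: black flat block 60 (x) x 42 (y) x 30 (z) mm with an orange band round its middle, 0.13 to 0.25 kg, loose in one of the two slots of the rack (either one). Origin at the centre of its underside, z up, x along its length.
- spare: Charged pack, the same block with a green band, in the other slot: leave it there.
- charger: Black charger fixed to the desk, 105 (x) x 92 (y) x 20 mm, with the pocket on its top; origin under its centre on the desk.
- pocket (a point): Centre of the pocket's floor, 20 mm above the desk, axes as the charger. It takes the pack flat, length along x, either way round, 2 mm to spare at each end and side. At the x ends stand grey cheeks 10 mm thick, 50 wide, 48 high (18 mm over a seated pack, no finger room); along the y sides rails only 6 mm high and 4 thick, finger room above them.
- mat: Thin grey mat fixed to the desk, 120 (x) x 130 (y) x 2 mm, always clear: a place to put the pack down. Origin under its centre on the desk.
- mug: Blue mug, 76 mm across and 90 mm high; bystander. Origin at the centre of its underside.
- jar: Small closed powder jar, 52 mm across and 55 mm high; bystander. Origin at the centre of its underside.
- tape: Roll of yellow tape lying flat, 60 mm across, 22 mm high; bystander. Origin at the centre of its underside.
- torch: Dark steel torch lying on the desk, 135 mm long, 32 mm high; bystander. Origin under its middle.
- radio: Black hand radio standing upright, 36 x 58 mm and 115 mm high, with an aerial to 145 mm; bystander. Origin at the centre of its underside.
- brush: Brush with a blue handle and a grey head, about 0.2 m long and under 40 mm high, lying on the desk along its x; bystander. Origin on the desk, under it.
Things that resemble listed ones, but are neither listed nor needed, are in the scene too. What is shaped like the isolator but purple is not meant.

How it is judged (in metres and radians):
On the way, in this order (a step that is already met when the one before it is completed fails the run):
1. the isolator lever is thrown to off, before the pack is in the charger (value of joint lever above 1 rad), for 0.2 s.
2. the orange-banded pack is seated in the charger's pocket while the lever is off (horizontal distance between pack and pocket below 0.004 m and z of pack in the frame of pocket between -0.003 and 0.003 m and angle between pack's own z axis and vertical below 0.06 rad and angle between the x axis of pack and the x axis of pocket, either way round below 0.1 rad and value of joint lever above 1 rad), for 0.2 s.
At the end, for the whole second after the job is handed in: The orange-banded pack rests flat and square in the charger's pocket (within 4 mm of its centre, 3 mm of its floor, 0.1 rad in yaw and 0.06 rad of level), released and at rest, and the lever rests at its on end (within 0.1 rad) (horizontal distance between pack and pocket below 0.004 m and z of pack in the frame of pocket between -0.003 and 0.003 m and angle between pack's own z axis and vertical below 0.06 rad and angle between the x axis of pack and the x axis of pocket, either way round below 0.1 rad and value of joint lever below 0.1 rad and linear speed of pack below 0.02 m/s and velocity of joint lever below 0.05 rad/s); the robot touches nothing.
It fails at once if the pack is dropped into the pocket (faster than 0.5 m/s within 40 mm of it) (distance between pack and pocket below 0.04 m and linear speed of pack above 0.5 m/s).
It fails at once if the green-banded pack is moved by more than 20 mm (distance of spare from where it was at the start of the episode above 0.02 m).
It fails at once if a bystander on the desk is moved by more than 40 mm (distance of any of mug, jar, tape, torch, radio, brush from where it was at the start of the episode above 0.04 m).
It also fails if it takes over 72 s, if anything falls off the work surface, if the arm or the gripper's body presses on something with over 40 N, if the wrist force passes 120 N, or if a joint passes its speed limit or range.

## Working session

There is one attempt and no reset: what is moved stays moved. The work goes in short steps, Python scripts to look and compute and a tool call to move; the robot and the scene stay as the last step left them, time stands still between calls to the robot, and variables do not carry over. Pictures are saved under pics/ and viewed, at most 13 in all, crops included, and the job is handed in when it is done.

Besides the shell and the picture viewer there is one more tool, called after ">>>" as a command line: name --argument value ..., lists and objects as JSON in quotes. drive_tool: Moves the arm, as the interface text tells. Its arguments: {"type":"object","properties":{"increments":{"type":"string"},"fingers":{"type":"number"},"squeeze":{"type":"number"}},"required":["increments"]}

```bash
mkdir -p pics; ls; python3 - <<'E'
from plant import bot,imaging
import cv2,numpy as np
for n in("side","top"):
    cv2.imwrite(f"pics/{n}0.png",cv2.cvtColor(imaging.grab_frame(n),cv2.COLOR_RGB2BGR))
    c=imaging.calibration(n);print(n,c["intrinsics"],c["R"],c["t"],-np.array(c["R"]).T@c["t"])
s=bot.observe();print(s)
E
```

```text
pics
side [[466.93289172   0.         323.84678102]
 [  0.         466.93289172 245.64939408]
 [  0.           0.           1.        ]] [[-0.80565916 -0.59219375 -0.01482839]
 [-0.42390764  0.59383535 -0.68385809]
 [ 0.41378212 -0.54467067 -0.72946434]] [417.49829152 354.11525523 735.14673933] [182.28290894 437.36658908 784.61874411]
top [[578.41179996   0.         322.41082491]
 [  0.         578.41179996 236.01262598]
 [  0.           0.           1.        ]] [[-5.03858086e-03 -9.99987295e-01 -1.50072352e-04]
 [-9.72049419e-01  4.93303793e-03 -2.34724501e-01]
 [ 2.34722260e-01 -1.03680064e-03 -9.72061925e-01]] [ -65.26152729  577.07035563 1450.67188191] [ 220.10709664  -66.60335057 1545.58565953]
{'time': 0.1, 'joint_pos': array([ 1.20141082e+00,  4.91442377e-01,  1.55939366e+00,  1.10119317e-05,
        1.09173828e+00, -1.05583496e-01]), 'qvel': array([ 5.39575986e-04, -8.83286096e-04,  8.05914732e-05,  9.32579556e-04,
       -2.45259429e-04, -5.58369477e-04]), 'effort': array([ 2.93252495e-03, -6.19454241e+01, -2.62023479e+01, -1.19296624e-04,
        2.97133447e-03,  2.90149148e-05]), 'tool_pos': array([162.85922441, 603.18879963, 230.81976776]), 'tool_rot': array([[-9.65404228e-01,  2.60757634e-01, -3.63534526e-04],
       [ 2.60757863e-01,  9.65403804e-01, -9.11919314e-04],
       [ 1.13167692e-04, -9.75165248e-04, -9.99999518e-01]]), 'wrist_force': array([ 0.78890485, -0.53116973, -0.62949605]), 'moment': array([-0.03068624,  0.02550734, -0.0009651 ]), 'finger_force': 0.0, 'width': 1.0043927171886802}
```

View pics/top0.png

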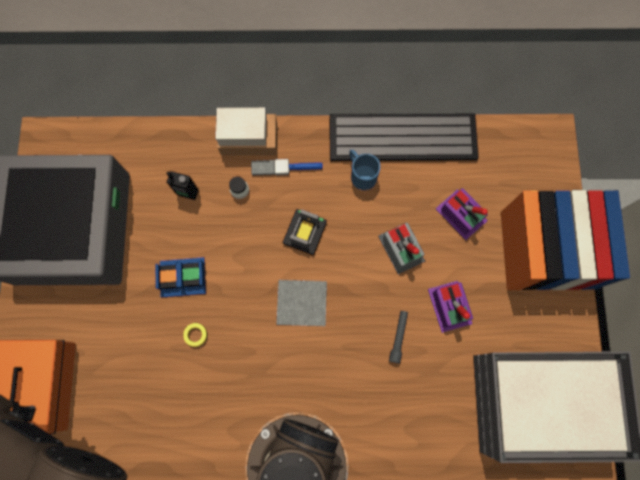

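View pics/side0.png

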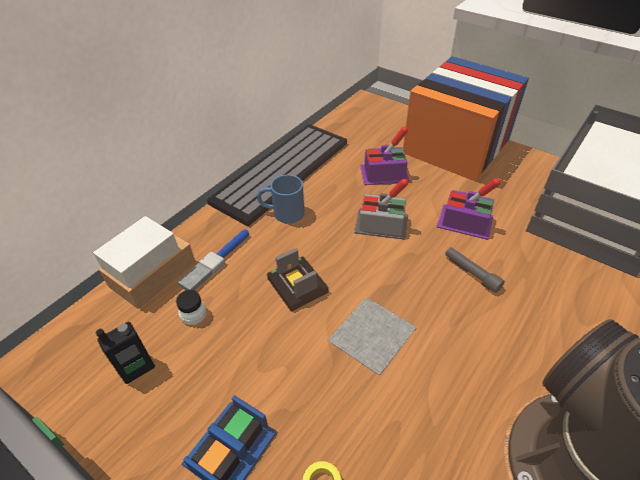

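The top view shows the grey isolator at (403,247), the charger at (304,232), the rack at (181,277) with the orange pack in its left slot at (168,277), and the mat at (302,303). The side view shows them at (382,215), (297,280), (230,440) and (372,335). Next: enlarged crops and mask measurements.

```bash
cat > h.py <<'E'
import cv2,numpy as np
from plant import bot,imaging
C={n:{k:np.array(v) for k,v in imaging.calibration(n).items() if k in("intrinsics","R","t")} for n in("side","top")}
def ray(n,p,z):
    c=C[n];o=-c["R"].T@c["t"];d=c["R"].T@np.linalg.inv(c["intrinsics"])@np.array([p[0],p[1],1.])
    return o+d*(z-o[2])/d[2]
def proj(n,X):
    c=C[n];q=c["intrinsics"]@(c["R"]@np.array(X,float)+c["t"]);return q[:2]/q[2]
def blobs(n,im,lo,hi,minA=25):
    hsv=cv2.cvtColor(im,cv2.COLOR_RGB2HSV);m=cv2.inRange(hsv,np.array(lo),np.array(hi))
    k,l,s,c=cv2.connectedComponentsWithStats(m)
    return [(s[i],c[i],(l==i).astype(np.uint8)) for i in range(1,k) if s[i][4]>=minA]
def crop(im,cx,cy,w,h,f):
    return cv2.resize(im[cy-h:cy+h,cx-w:cx+w],None,fx=f,fy=f,interpolation=cv2.INTER_CUBIC)
E
python3 - <<'E'
from h import *
T=cv2.imread("pics/top0.png")[:,:,::-1];S=cv2.imread("pics/side0.png")[:,:,::-1]
tiles=[crop(T,181,277,33,25,6),crop(T,304,232,33,25,6),crop(S,232,435,66,45,3),crop(S,297,280,66,50,3),crop(T,403,247,33,25,6),crop(S,382,210,66,50,3)]
tiles=[cv2.resize(t,(396,198 if 0 else 196)) if 0 else t for t in tiles]
out=np.zeros((600,800,3),np.uint8)
# two pictures of 2 columns
def put(o,t,x,y): o[y:y+t.shape[0],x:x+t.shape[1]]=t[:min(300,600-y)]
put(out,tiles[0],0,0);put(out,tiles[1],400,0);put(out,tiles[2],0,300);put(out,tiles[3],400,300)
cv2.imwrite("pics/c1.png",out[:,:,::-1])
rng={"orange":((5,150,150),(16,255,255)),"green":((55,100,60),(75,255,255)),"yellow":((20,120,120),(32,255,255)),"red":((0,150,90),(4,255,255)),"blue":((105,120,50),(122,255,255))}
for n,I in(("top",T),("side",S)):
    for k,(a,b) in rng.items():
        for s,c,m in blobs(n,np.ascontiguousarray(I),a,b,20):
            print(n,k,s.tolist(),c.round(2)," z38:",ray(n,c,38)[:2].round(1)," z20:",ray(n,c,20)[:2].round(1)) if s[4]<2500 else 0
    # mat : low saturation mid grey
    for s,c,m in blobs(n,np.ascontiguousarray(I),(0,0,70),(180,40,160),900):
        if s[4]<6000:
            r=cv2.minAreaRect(max(cv2.findContours(m,0,2)[0],key=cv2.contourArea));print(n,"grey",s.tolist(),ray(n,r[0],2).round(1),[ray(n,p,2)[:2].round(0).tolist() for p in cv2.boxPoints(r)])
E
```

```text
top orange [278, 117, 51, 47, 1057] [301.62 138.86]  z38: [863.7 -11.5]  z20: [871.4 -10.8]
top orange [133, 194, 7, 9, 20] [135.1  197.05]  z38: [696.  441.8]  z20: [701.7 447.9]
top orange [160, 270, 15, 12, 168] [167.25 275.62]  z38: [478.7 341.6]  z20: [481.8 346.5]
top orange [133, 329, 8, 10, 22] [136.18 332.32]  z38: [331.2 413.1]  z20: [332.5 418.9]
top orange [190, 332, 11, 9, 35] [195.51 336.14]  z38: [320.7 259.7]  z20: [321.9 263.6]
top orange [355, 369, 9, 9, 28] [357.86 372.46]  z38: [ 227.6 -156.3]  z20: [ 227.7 -157.4]
top orange [429, 471, 56, 9, 208] [456.32 476.34]  z38: [ -20.  -391.5]  z20: [ -22.8 -395.4]
top orange [171, 475, 36, 5, 75] [192.57 477.93]  z38: [-20.4 251.1]  z20: [-23.2 254.8]
top orange [349, 475, 23, 5, 57] [360.11 477.54]  z38: [ -21.5 -157. ]  z20: [ -24.4 -158.1]
top orange [412, 474, 18, 6, 37] [421.95 477.57]  z38: [ -22.3 -307.6]  z20: [ -25.2 -310.5]
top orange [139, 477, 31, 3, 64] [152.73 478.14]  z38: [-20.4 348. ]  z20: [-23.2 353. ]
top green [113, 190, 4, 17, 33] [114.91 197.85]  z38: [694.  496.7]  z20: [699.6 503.4]
top green [18
[... 4505 characters left out ...]
] [ 964.7 -420.4    2. ] [[1132.0, -33.0], [967.0, -1144.0], [753.0, -910.0], [963.0, 37.0]]
side grey [215, 127, 125, 83, 2925] [ 898.4 -305.8    2. ] [[959.0, -126.0], [959.0, -589.0], [830.0, -509.0], [851.0, -85.0]]
side grey [355, 209, 53, 30, 949] [ 558.2 -285.6    2. ] [[593.0, -223.0], [634.0, -299.0], [523.0, -350.0], [488.0, -273.0]]
side grey [93, 235, 85, 53, 1252] [930.6 138.7   2. ] [[1040.0, 180.0], [937.0, 29.0], [826.0, 99.0], [925.0, 237.0]]
side grey [0, 270, 104, 73, 1008] [973.1 324.3   2. ] [[992.0, 427.0], [992.0, 202.0], [952.0, 211.0], [957.0, 430.0]]
side grey [0, 389, 86, 91, 3266] [753.1 502.7   2. ] [[884.0, 530.0], [892.0, 477.0], [634.0, 478.0], [636.0, 524.0]]
```

View pics/c1.png

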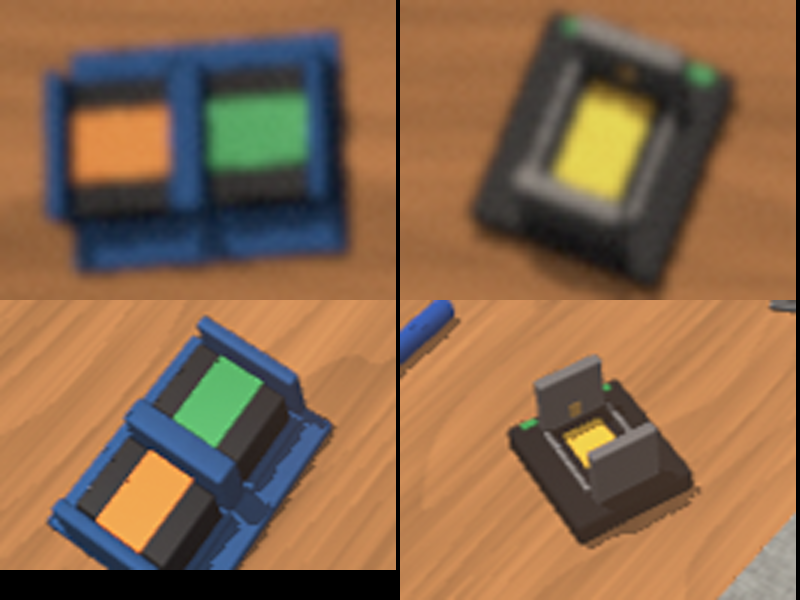

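Crops (6x/3x): the orange pack is in the left slot and the green one to its right. The charger is yawed about -20°, with its two grey cheeks and the yellow pocket floor visible. Now the isolator and charger details.

```bash
cat >> h.py <<'E'
def tri(pt,ps):
    P=[C[n]["intrinsics"]@np.c_[C[n]["R"],C[n]["t"]] for n in("top","side")]
    X=cv2.triangulatePoints(P[0],P[1],np.array(pt,float).reshape(2,1),np.array(ps,float).reshape(2,1)).ravel();X=X[:3]/X[3]
    return X,np.linalg.norm(proj("top",X)-pt),np.linalg.norm(proj("side",X)-ps)
E
python3 - <<'E'
from h import *
T=np.ascontiguousarray(cv2.imread("pics/top0.png")[:,:,::-1]);S=np.ascontiguousarray(cv2.imread("pics/side0.png")[:,:,::-1])
print("grip",tri((412.38,248.45),(398.3,187.39)))
for n,I,b in(("top",T,(375,215,430,280)),("side",S,(345,170,420,245))):
  for k,lo,hi in(("red",(0,120,60),(6,255,255)),("red2",(172,120,60),(180,255,255)),("green",(50,60,30),(85,255,255))):
    M=np.zeros_like(I);M[b[1]:b[3],b[0]:b[2]]=I[b[1]:b[3],b[0]:b[2]]
    for s,c,m in blobs(n,M,lo,hi,8): print(n,k,s.tolist(),c.round(1),"z60",ray(n,c,60)[:2].round(1),"z2",ray(n,c,2)[:2].round(1))
# charger dark outline
for n,I,b in(("top",T,(275,200,335,262)),("side",S,(255,240,340,315))):
    M=np.full_like(I,255);M[b[1]:b[3],b[0]:b[2]]=I[b[1]:b[3],b[0]:b[2]]
    hsv=cv2.cvtColor(M,cv2.COLOR_RGB2HSV);m=((hsv[...,1]<115)&(hsv[...,2]<130)).astype(np.uint8)
    cs=max(cv2.findContours(m,0,2)[0],key=cv2.contourArea);h=cv2.convexHull(cs);r=cv2.minAreaRect(h)
    ap=cv2.approxPolyDP(h,2.0,True)[:,0]
    print(n,r,[ (p.tolist(),ray(n,p,0)[:2].round(0).tolist(),ray(n,p,20)[:2].round(0).tolist()) for p in ap])
out=np.zeros((600,800,3),np.uint8)
def put(t,x,y): t=t[:300,:400];out[y:y+t.shape[0],x:x+t.shape[1]]=t
put(crop(T,304,232,33,25,6),400,0)
put(crop(T,403,247,33,25,6),0,0);put(crop(S,384,208,40,30,5),0,300);put(crop(S,297,277,44,33,4.5),400,300)
cv2.imwrite("pics/c2.png",out[:,:,::-1])
E
```

```text
grip (array([ 530.29910446, -294.89457302,  120.76015896]), np.float64(0.18411677787461686), np.float64(0.32301208921362956))
top red [388, 224, 22, 18, 203] [398.5 232.6] z60 [ 587.  -269.7] z2 [ 601.3 -277.6]
top red [406, 243, 13, 11, 89] [412.1 248.3] z60 [ 544.3 -303.8] z2 [ 556.9 -313. ]
top green [400, 250, 21, 14, 120] [407.5 256.2] z60 [ 523.4 -290.9] z2 [ 535.2 -299.6]
side red [390, 179, 19, 18, 159] [398.4 187.4] z60 [ 561.2 -362.2] z2 [ 591.5 -426.2]
side red [361, 196, 17, 16, 181] [369.2 203.3] z60 [ 587.5 -273.4] z2 [ 619.9 -330.3]
side green [391, 199, 14, 8, 64] [397.4 202. ] z60 [ 536.6 -315.2] z2 [ 564.9 -375.4]
side green [389, 208, 15, 7, 56] [395.6 211.3] z60 [ 523.9 -285.1] z2 [ 551.3 -342.9]
top ((304.44097900390625, 231.15084838867188), (33.07936096191406, 38.0999755859375), 21.370620727539062) [([297, 209], [671.0, 2.0], [665.0, 1.0]), ([325, 220], [639.0, -76.0], [633.0, -76.0]), ([312, 254], [543.0, -40.0], [539.0, -40.0]), ([283, 242], [577.0, 40.0], [572.0, 39.0])]
side ((295.5135192871094, 279.9189453125), (56.72885513305664, 43.70911407470703), 54.46232223510742) [([297, 250], [669.0, -102.0], [657.0, -88.0]), ([326, 285], [555.0, -58.0], [546.0, -46.0]), ([327, 292], [543.0, -44.0], [533.0, -32.0]), ([291, 310], [575.0, 36.0], [565.0, 46.0]), ([267, 274], [678.0, -8.0], [666.0, 3.0]), ([276, 259], [691.0, -53.0], [678.0, -40.0])]
```

View pics/c2.png

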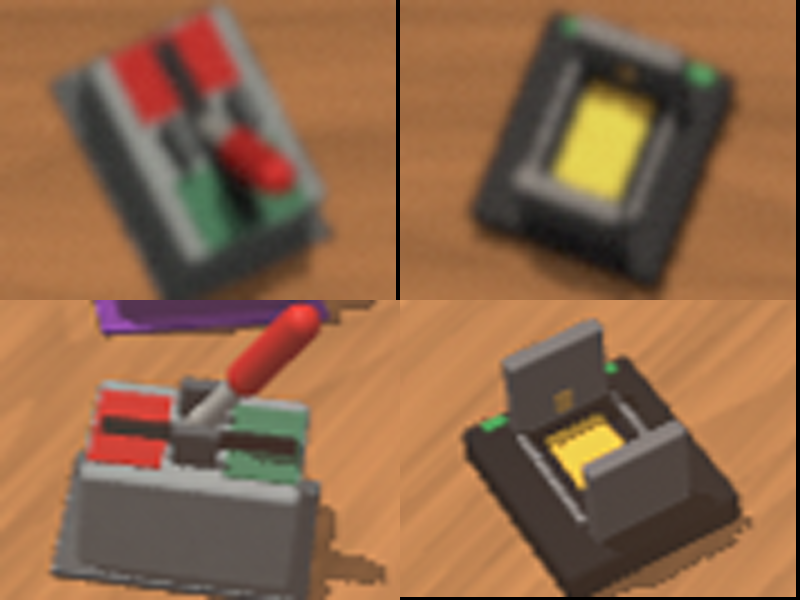

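The crops show the grey isolator with its lever leaning over green (tip lower right) and red at upper left. From the numbers: pivot ≈ (560,-282), yaw ≈ 26°; the triangulated grip z of 121 matches the expected 119. The charger is centred near (604,-19) at about -20°. First move: rotate the tool and travel with the fingers shut.

>>> drive_tool --increments "0 0 0 0 0 9.8;0 0 0 0 0 9.8;0 0 0 0 0 9.8;0 0 0 0 0 9.8;0 0 0 0 0 9.8" --fingers 0

```text
time: 0.72
tool_pos: [162.9, 603.3, 231.0]
tool_rot: [[-0.431, 0.902, -0.0], [0.902, 0.431, -0.001], [-0.0, -0.0, -1.0]]
wrist_force: [0.6, -0.3, -0.7]
width: 0.001
finger_force: 0.0
```

```bash
cat >> h.py <<'E'
def togo(x,y,z,ang=None):
    s=bot.observe();R=s["tool_rot"];d=R.T@(np.array([x,y,z])-s["tool_pos"])
    a=np.degrees(np.arctan2(R[1,0],R[0,0]))
    print("t %.1f pos %s ang %.2f q6 %.2f tilt %.4f width %.2f ff %.1f F %s"%(s["time"],s["tool_pos"].round(1),a,s["joint_pos"][5],-R[2,2],s["width"],s["finger_force"],s["wrist_force"].round(1)))
    print("togo",(x,y,z),"tool mm",d.round(1),"" if ang is None else "tool-z turn %.2f"%(-((ang-a+180)%360-180)))
E
python3 -c "
from h import *
togo(500,250,231,116);togo(488,-317,100)"
```

```text
t 0.7 pos [162.9 603.3 231. ] ang 115.56 q6 0.76 tilt 1.0000 width 0.00 ff 0.0 F [ 0.6 -0.3 -0.7]
togo (500, 250, 231) tool mm [-4.642e+02  1.517e+02  1.000e-01] tool-z turn -0.44
t 0.7 pos [162.9 603.3 231. ] ang 115.56 q6 0.76 tilt 1.0000 width 0.00 ff 0.0 F [ 0.6 -0.3 -0.7]
togo (488, -317, 100) tool mm [-970.4 -103.7  131.4]
```

>>> drive_tool --increments "-0.058 0.019 0 0 0 0;-0.058 0.019 0 0 0 0;-0.058 0.019 0 0 0 0;-0.058 0.019 0 0 0 0;-0.058 0.019 0 0 0 0;-0.058 0.019 0 0 0 0;-0.058 0.019 0 0 0 0;-0.058 0.019 0 0 0 0"

```text
time: 1.72
tool_pos: [503.4, 250.6, 231.2]
tool_rot: [[-0.436, 0.9, -0.0], [0.9, 0.436, 0.0], [0.0, -0.0, -1.0]]
wrist_force: [-0.0, 1.1, 0.5]
width: 0.001
finger_force: 0.0
```

>>> drive_tool --increments "-0.0505 -0.0255 0 0 0 0;-0.0505 -0.0255 0 0 0 0;-0.0505 -0.0255 0 0 0 0;-0.0505 -0.0255 0 0 0 0;-0.0505 -0.0255 0 0 0 0;-0.0505 -0.0255 0 0 0 0;-0.0505 -0.0255 0 0 0 0;-0.0505 -0.0255 0 0 0 0;-0.0505 -0.0255 0 0 0 0;-0.0505 -0.0255 0 0 0 0"

```text
time: 2.98
tool_pos: [493.0, -315.2, 231.1]
tool_rot: [[-0.436, 0.9, -0.0], [0.9, 0.436, 0.0], [0.0, 0.0, -1.0]]
wrist_force: [-0.1, 1.3, 0.5]
width: -0.003
finger_force: 0.0
```

```bash
python3 -c "
from h import *
togo(488,-317,100,116);togo(556,-284,100)"
```

```text
t 3.0 pos [ 493.  -315.2  231.1] ang 115.88 q6 -1.13 tilt 1.0000 width -0.00 ff 0.0 F [-0.1  1.3  0.5]
togo (488, -317, 100) tool mm [  0.5  -5.2 131.1] tool-z turn -0.12
t 3.0 pos [ 493.  -315.2  231.1] ang 115.88 q6 -1.13 tilt 1.0000 width -0.00 ff 0.0 F [-0.1  1.3  0.5]
togo (556, -284, 100) tool mm [  0.5  70.3 131.1]
```

>>> drive_tool --increments "0 -0.005 0.044 0 0 0;0 0 0.044 0 0 0;0 0 0.043 0 0 0;0 0.015 0 0 0 0;0 0.012 0 0 0 0;0 0.012 0 0 0 0;0 0.012 0 0 0 0;0 0.012 0 0 0 0;0 0.012 0 0 0 0;0 0 0 0 0 0"

```text
time: 4.22
tool_pos: [556.9, -282.3, 100.0]
tool_rot: [[-0.437, 0.899, -0.0], [0.899, 0.437, 0.0], [0.0, -0.0, -1.0]]
wrist_force: [-0.1, -0.1, 0.6]
width: -0.004
finger_force: 0.0
```

```bash
python3 - <<'E'
from h import *
togo(556,-284,100)
S=imaging.grab_frame("side");T=imaging.grab_frame("top")
cv2.imwrite("pics/push.png",np.hstack([crop(S,384,200,40,40,5),crop(T,403,240,40,40,5)])[:,:,::-1])
E
```

```text
t 4.2 pos [ 556.9 -282.3  100. ] ang 115.94 q6 -1.03 tilt 1.0000 width -0.00 ff 0.0 F [-0.1 -0.1  0.6]
togo (556, -284, 100) tool mm [-1.1 -1.5  0. ]
```

View pics/push.png

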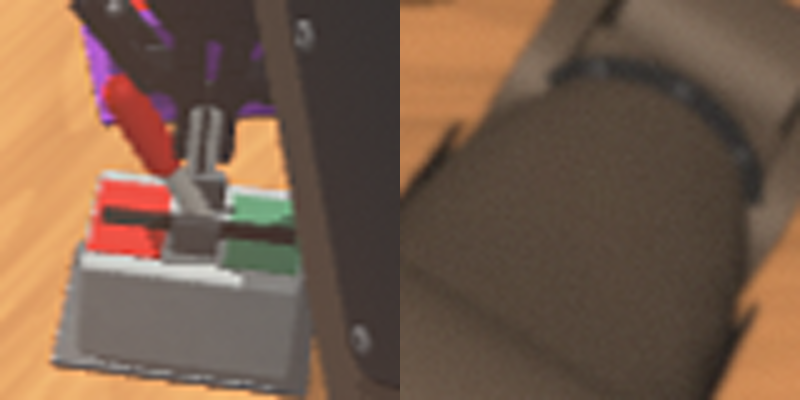

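The lever now leans over red, so it is off (left image, tip near (110,85)), and there is no contact force. Backing off and heading for the rack.

>>> drive_tool --increments "0 -0.01 -0.01 0 0 0;0 0 -0.045 0 0 0;0 0 -0.045 0 0 0;0 0 0 0 0 10.4;0 0 0 0 0 10.4;0 0 0 0 0 0" --fingers 1

```text
time: 5.08
tool_pos: [546.6, -287.6, 200.9]
tool_rot: [[-0.089, 0.996, 0.0], [0.996, 0.089, -0.0], [-0.0, 0.0, -1.0]]
wrist_force: [0.4, 0.1, 0.4]
width: 0.999
finger_force: 0.0
```

```bash
python3 - <<'E'
from h import *
togo(480,339,200,95)
T=imaging.grab_frame("top");S=imaging.grab_frame("side")
cv2.imwrite("pics/side1.png",S[:,:,::-1]);cv2.imwrite("pics/top1.png",T[:,:,::-1])
E
```

```text
t 5.1 pos [ 546.6 -287.6  200.9] ang 95.12 q6 -0.68 tilt 1.0000 width 1.00 ff 0.0 F [0.4 0.1 0.4]
togo (480, 339, 200) tool mm [630.1 -10.5   0.7] tool-z turn 0.12
```

>>> drive_tool --increments "0.06 -0.001 0 0 0 0;0.06 -0.001 0 0 0 0;0.06 -0.001 0 0 0 0;0.06 -0.001 0 0 0 0;0.06 -0.001 0 0 0 0;0.06 -0.001 0 0 0 0;0.06 -0.001 0 0 0 0;0.06 -0.001 0 0 0 0;0.06 -0.001 0 0 0 0;0.06 -0.001 0 0 0 0"

```text
time: 6.42
tool_pos: [483.7, 311.4, 200.5]
tool_rot: [[-0.092, 0.996, 0.0], [0.996, 0.092, 0.0], [0.0, 0.0, -1.0]]
wrist_force: [-0.4, -1.4, -0.3]
width: 0.999
finger_force: 0.0
```

>>> drive_tool --increments "0.03 0 0.02 0 0 0;0 0 0.03 0 0 0;0 0 0.03 0 0 0;0 0 0.03 0 0 0;0 0 0.01 0 0 0;0 0 0 0 0 0"

```text
time: 7.18
tool_pos: [481.6, 339.4, 80.3]
tool_rot: [[-0.09, 0.996, -0.001], [0.996, 0.09, -0.0], [-0.0, -0.001, -1.0]]
wrist_force: [-0.0, 1.3, 0.7]
width: 1.001
finger_force: 0.0
```

```bash
python3 - <<'E'
from h import *
togo(480,339,13,95)
T=imaging.grab_frame("top");S=imaging.grab_frame("side")
cv2.imwrite("pics/g1.png",np.hstack([crop(S,230,420,50,50,4),crop(T,175,277,40,40,5)])[:,:,::-1])
E
```

```text
t 7.2 pos [481.6 339.4  80.3] ang 95.16 q6 0.41 tilt 1.0000 width 1.00 ff 0.0 F [-0.   1.3  0.7]
togo (480, 339, 13) tool mm [-0.2 -1.6 67.3] tool-z turn 0.16
```

View pics/g1.png

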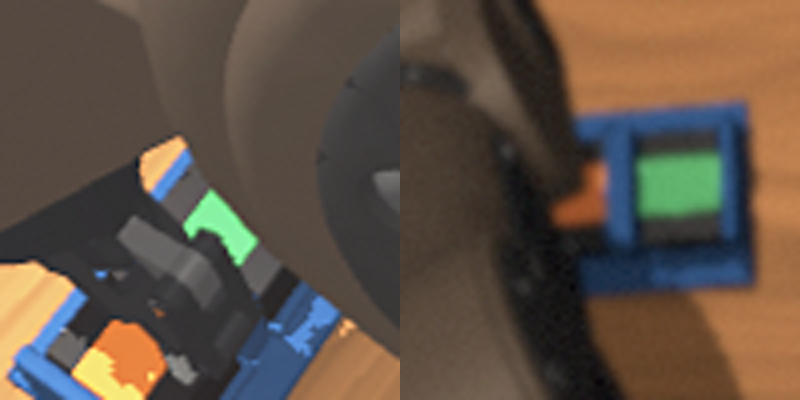

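The gripper straddles the orange pack's slot, with the orange band visible between the fingers at about (125,365) on the left, and it clears the green one. Descending.

>>> drive_tool --increments "0 -0.0015 0.02 0 0 0;0 0 0.02 0 0 0;0 0 0.015 0 0 0;0 0 0.012 0 0 0;0 0 0 0 0 0"

```text
time: 7.9
tool_pos: [479.9, 339.3, 12.8]
tool_rot: [[-0.089, 0.996, -0.001], [0.996, 0.089, -0.0], [-0.0, -0.001, -1.0]]
wrist_force: [0.9, 1.1, 0.0]
width: 0.999
finger_force: 0.0
```

>>> drive_tool --increments "0 0 0 0 0 0;0 0 0 0 0 0;0 0 0 0 0 0;0 0 0 0 0 0;0 0 0 0 0 0" --fingers 0 --squeeze 40

```text
time: 8.52
tool_pos: [480.3, 339.5, 14.1]
tool_rot: [[-0.089, 0.996, 0.001], [0.996, 0.089, 0.001], [0.001, 0.001, -1.0]]
wrist_force: [-0.0, -0.3, 5.5]
width: 0.693
finger_force: 44.1
```

Gripped, width 0.69 ≈ 59 mm. Lifting.

>>> drive_tool --increments "0 0 -0.01 0 0 0;0 0 -0.03 0 0 0;0 0 -0.05 0 0 0;0 0 -0.05 0 0 0;0 0 0 0 0 0"

```text
time: 9.15
tool_pos: [481.2, 340.1, 157.4]
tool_rot: [[-0.089, 0.996, 0.006], [0.996, 0.089, 0.003], [0.003, 0.006, -1.0]]
wrist_force: [-0.1, -0.2, -2.6]
width: 0.695
finger_force: 44.2
```

```bash
python3 - <<'E'
from h import *
togo(410,-11,150,70)
T=imaging.grab_frame("top")
for n in("top","side"):
  I=imaging.grab_frame(n)
  for k,lo,hi in(("or",(5,150,150),(16,255,255)),("gr",(55,100,60),(75,255,255))):
    for s,c,m in blobs(n,I,lo,hi,100):
      p=ray(n,c,38)
      if 400<p[0]<600 and 150<p[1]<450: print(n,k,s.tolist(),p.round(1))
E
```

```text
t 9.2 pos [481.2 340.1 157.4] ang 95.09 q6 0.41 tilt 1.0000 width 0.70 ff 44.2 F [-0.1 -0.2 -2.6]
togo (410, -11, 150) tool mm [-343.4 -102.1    5.7] tool-z turn 25.09
top or [218, 253, 36, 27, 297] [502.2 163.   38. ]
top gr [182, 268, 17, 13, 188] [484.  281.7  38. ]
side or [175, 417, 24, 29, 238] [544.4 335.   38. ]
side gr [227, 409, 27, 30, 413] [484.1 276.8  38. ]
```

>>> drive_tool --increments "-0.057 -0.017 0 0 0 0;-0.057 -0.017 0 0 0 0;-0.057 -0.017 0 0 0 0;-0.057 -0.017 0 0 0 0;-0.057 -0.017 0 0 0 0;-0.057 -0.017 0 0 0 0;0 0 0.03 0 0 8.4;0 0 0.03 0 0 8.4;0 0 0.02 0 0 8.3;0 0 0 0 0 0"

```text
time: 10.55
tool_pos: [407.5, -10.2, 71.5]
tool_rot: [[0.342, 0.94, -0.005], [0.94, -0.342, 0.001], [-0.001, -0.005, -1.0]]
wrist_force: [0.2, 0.6, -1.8]
width: 0.694
finger_force: 44.3
```

```bash
python3 - <<'E'
from h import *
togo(410,-11,10,70)
S=imaging.grab_frame("side")
s=bot.observe();print(proj("side",s["tool_pos"]))
cv2.imwrite("pics/m1.png",crop(S,370,320,70,60,5)[:,:,::-1])
E
```

```text
t 10.6 pos [407.5 -10.2  71.5] ang 70.03 q6 0.16 tilt 1.0000 width 0.69 ff 44.3 F [ 0.2  0.6 -1.8]
togo (410, -11, 10) tool mm [ 0.1  2.9 61.5] tool-z turn 0.03
[374.93205848 314.07231212]
```

View pics/m1.png

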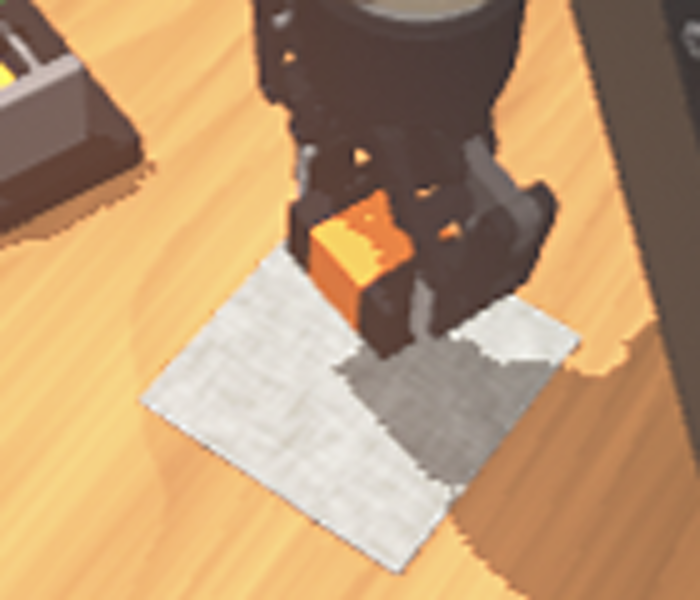

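The pack is level between the fingers, over the mat (band at (360,250)). Lowering it.

>>> drive_tool --increments "0 0 0.025 0 0 0;0 0 0.02 0 0 0;0 0 0.01 0 0 0;0 0 0.004 0 0 0;0 0 0.002 0 0 0;0 0 0.001 0 0 0;0 0 0 0 0 0"

```text
time: 11.48
tool_pos: [408.9, -10.4, 11.5]
tool_rot: [[0.342, 0.94, 0.0], [0.94, -0.342, 0.0], [0.0, 0.0, -1.0]]
wrist_force: [-0.3, 0.6, -1.9]
width: 0.689
finger_force: 44.3
```

>>> drive_tool --increments "0 0 0.001 0 0 0;0 0 0.001 0 0 0;0 0 0.001 0 0 0;0 0 0 0 0 0;0 0 0 0 0 0"

```text
time: 12.1
tool_pos: [408.7, -10.3, 8.3]
tool_rot: [[0.342, 0.94, -0.0], [0.94, -0.342, 0.0], [0.0, -0.0, -1.0]]
wrist_force: [0.4, -0.4, -2.8]
width: 0.691
finger_force: 44.3
```

>>> drive_tool --increments "0 0 0.001 0 0 0;0 0 0.0005 0 0 0;0 0 0 0 0 0"

```text
time: 12.48
tool_pos: [408.7, -10.3, 8.0]
tool_rot: [[0.342, 0.94, 0.001], [0.94, -0.342, -0.0], [0.0, 0.001, -1.0]]
wrist_force: [-3.5, -0.1, 28.5]
width: 0.696
finger_force: 48.1
```

Down with light contact. Releasing and lifting clear.

>>> drive_tool --increments "0 0 0 0 0 0;0 0 0 0 0 0;0 0 0 0 0 0;0 0 -0.02 0 0 0;0 0 -0.04 0 0 0;0 0 -0.04 0 0 0;0 0 -0.04 0 0 0;-0.05 0 -0.01 0 0 0;-0.06 0 0 0 0 0;-0.06 0 0 0 0 0" --fingers 1

```text
time: 13.72
tool_pos: [349.8, -171.5, 157.0]
tool_rot: [[0.341, 0.94, 0.001], [0.94, -0.341, -0.0], [-0.0, 0.001, -1.0]]
wrist_force: [1.1, 0.3, 0.8]
width: 1.0
finger_force: 0.0
```

>>> drive_tool --increments "-0.02 0 0 0 0 -10;0 0 0 0 0 -10;0 0 0 0 0 -10;0 0 0 0 0 -10;0 0 0 0 0 -10;0 0 0 0 0 -10;0 0 0 0 0 -10;0 0 0 0 0 -10;0 0 0 0 0 -10;0 0 0 0 0 0"

```text
time: 14.98
tool_pos: [343.6, -188.8, 156.6]
tool_rot: [[-0.939, 0.343, -0.0], [0.343, 0.939, 0.0], [0.0, 0.0, -1.0]]
wrist_force: [-0.2, 0.1, -0.0]
width: 1.0
finger_force: 0.0
```

```bash
python3 - <<'E'
from h import *
T=imaging.grab_frame("top");S=imaging.grab_frame("side")
cv2.imwrite("pics/top2.png",T[:,:,::-1]);cv2.imwrite("pics/side2.png",S[:,:,::-1])
togo(409,-10,100,160)
for n,I in(("top",T),("side",S)):
  for s,c,m in blobs(n,I,(5,120,90),(17,255,255),40):
    p=ray(n,c,32)
    if abs(p[0]-409)<60 and abs(p[1]+10)<60: print(n,s.tolist(),p.round(1))
  for s,c,m in blobs(n,I,(20,120,120),(32,255,255),50):
    p=ray(n,c,20)
    if abs(p[0]-604)<60: print(n,"yellow",s.tolist(),p.round(1))
a=crop(T,302,300,33,25,6);b=crop(S,370,325,44,33,4.5)
c=crop(T,304,232,33,25,6);d=crop(S,297,277,44,33,4.5)
o=np.zeros((600,800,3),np.uint8)
for t,x,y in((a,0,0),(b,0,300),(c,400,0),(d,400,300)): o[y:y+t.shape[0],x:x+t.shape[1]]=t
cv2.imwrite("pics/c3.png",o[:,:,::-1])
E
```

```text
t 15.1 pos [ 343.6 -188.8  156.7] ang 159.76 q6 -1.89 tilt 1.0000 width 1.00 ff 0.0 F [ 0.9 -0.5  0.6]
togo (409, -10, 100) tool mm [  0.5 190.4  56.7] tool-z turn -0.24
top [0, 114, 617, 366, 123263] [431.6  28.5  32. ]
top [292, 294, 19, 17, 221] [409.  -10.9  32. ]
top yellow [297, 222, 16, 18, 206] [604.8 -19.3  20. ]
side [359, 315, 28, 29, 381] [410.3  -5.8  32. ]
side yellow [285, 270, 18, 16, 129] [616.6 -24.8  20. ]
```

View pics/c3.png

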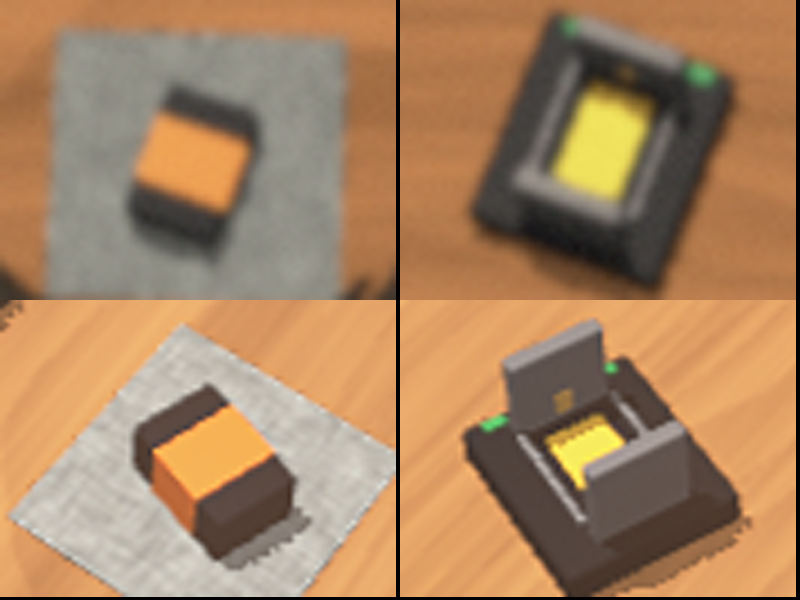

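The pack sits flat on the mat near (409,-10.5), band at (192,162) in the top tile; the charger is unobstructed. Next I'll fit the charger's silhouette edges.

```bash
python3 - <<'E'
from h import *
T=cv2.imread("pics/top2.png")[:,:,::-1];S=cv2.imread("pics/side2.png")[:,:,::-1];T0=cv2.imread("pics/top0.png")[:,:,::-1];S0=cv2.imread("pics/side0.png")[:,:,::-1]
def run(n,I,b,zs):
    f=8;x0,y0,x1,y1=b
    u=cv2.resize(np.ascontiguousarray(I[y0:y1,x0:x1]),None,fx=f,fy=f,interpolation=cv2.INTER_CUBIC)
    hsv=cv2.cvtColor(u,cv2.COLOR_RGB2HSV).astype(int)
    # wood: saturated and bright ; threshold on saturation-weighted brightness R-B
    rb=u[...,0].astype(int)-u[...,2]; m=((rb<45)).astype(np.uint8) 
    g=(hsv[...,0]>=18)&(hsv[...,1]>80);m=(m|g).astype(np.uint8)
    cs=max(cv2.findContours(m,0,1)[0],key=cv2.contourArea)
    h=cv2.convexHull(cs)[:,0].astype(float);
    q=cv2.boxPoints(cv2.minAreaRect(h.astype(np.float32)))
    pts=cs[:,0].astype(float);W={}
    toim=lambda p:(p+.5)/f-.5+np.array([x0,y0])
    cen=q.mean(0)
    for i in range(4):
        a,bb=q[i],q[(i+1)%4];d=(bb-a)/np.linalg.norm(bb-a);nn=np.array([-d[1],d[0]]);t=(pts-a)@d/np.linalg.norm(bb-a)
        sel=pts[(abs((pts-a)@nn)<16)&(t>.12)&(t<.88)]
        if len(sel)<30: continue
        for z in zs:
            w=np.array([ray(n,toim(p),z)[:2] for p in sel])
            vx,vy,cx,cy=cv2.fitLine(w.astype(np.float32),cv2.DIST_HUBER,0,.01,.01).ravel()
            ang=np.degrees(np.arctan2(vy,vx));c=toim((a+bb)/2)
            th=np.radians(-20.5);nx=np.array([np.cos(th),np.sin(th)]);ny=np.array([-nx[1],nx[0]]);mm=w.mean(0)
            print(n,"z",z,"edge mid px",c.round(1),"ang %.1f"%((ang+90)%180-90),"along cx %.1f cy %.1f"%((mm-[604.5,-19])@nx,(mm-[604.5,-19])@ny),len(sel),"sd %.1f"%np.std((w-mm)@np.array([-vy,vx])))
run("top",T,(274,199,336,263),(0,20));run("top",T0,(274,199,336,263),(20,))
run("side",S,(250,240,340,318),(0,20))
E
```

```text
top z 0 edge mid px [289.  225.2] ang -21.2 along cx 3.9 cy 46.5 224 sd 0.2
top z 20 edge mid px [289.  225.2] ang -21.2 along cx -0.6 cy 43.6 224 sd 0.2
top z 0 edge mid px [312.  212.9] ang 69.0 along cx 57.1 cy 0.9 199 sd 0.5
top z 20 edge mid px [312.  212.9] ang 69.0 along cx 51.9 cy -1.5 199 sd 0.5
top z 0 edge mid px [320.3 237.7] ang -21.4 along cx 0.5 cy -45.4 225 sd 0.3
top z 20 edge mid px [320.3 237.7] ang -21.4 along cx -4.0 cy -47.2 225 sd 0.3
top z 0 edge mid px [297.2 250. ] ang 68.6 along cx -52.7 cy 0.8 191 sd 0.4
top z 20 edge mid px [297.2 250. ] ang 68.6 along cx -56.4 cy -1.5 191 sd 0.4
top z 20 edge mid px [288.9 225.3] ang -21.1 along cx -1.1 cy 43.9 226 sd 0.2
top z 20 edge mid px [312.  212.9] ang 68.4 along cx 52.2 cy -2.5 194 sd 0.5
top z 20 edge mid px [320.3 237.8] ang -21.4 along cx -4.2 cy -47.5 227 sd 0.3
top z 20 edge mid px [297.2 250.1] ang 68.6 along cx -56.9 cy -1.5 193 sd 0.4
side z 0 edge mid px [277.9 255.4] ang 70.9 along cx 97.6 cy -14.0 97 sd 1.5
side z 20 edge mid px [277.9 255.4] ang 70.9 along cx 81.0 cy -6.5 97 sd 1.5
side z 0 edge mid px [312.8 266.5] ang -21.5 along cx 8.5 cy -54.6 201 sd 0.3
side z 20 edge mid px [312.8 266.5] ang -21.5 along cx -5.9 cy -46.1 201 sd 0.3
side z 0 edge mid px [312.1 303. ] ang 68.1 along cx -49.5 cy -28.6 82 sd 0.2
side z 20 edge mid px [312.1 303. ] ang 68.1 along cx -62.4 cy -20.8 82 sd 0.2
side z 0 edge mid px [277.2 292. ] ang -21.3 along cx 8.6 cy 41.0 291 sd 0.8
side z 20 edge mid px [277.2 292. ] ang -21.3 along cx -5.7 cy 47.1 291 sd 0.8
```

>>> drive_tool --increments "0 0.048 0 0 0 -0.2;0 0.048 0 0 0 0;0 0.048 0 0 0 0;0 0.046 0 0 0 0;0 0 0.04 0 0 0;0 0 0.03 0 0 0;0 0 0 0 0 0"

```text
time: 15.95
tool_pos: [407.4, -9.9, 85.6]
tool_rot: [[-0.94, 0.341, -0.004], [0.341, 0.94, 0.001], [0.004, -0.001, -1.0]]
wrist_force: [0.1, -0.7, 0.5]
width: 0.999
finger_force: 0.0
```

```bash
python3 -c "
from h import *
togo(408.8,-10.4,12,160)"
```

```text
t 15.9 pos [407.4  -9.9  85.6] ang 160.06 q6 -1.41 tilt 1.0000 width 1.00 ff 0.0 F [ 0.1 -0.7  0.5]
togo (408.8, -10.4, 12) tool mm [-1.8  0.  73.6] tool-z turn 0.06
```

>>> drive_tool --increments "0 0 0.03 0 0 0;0 0 0.025 0 0 0;0 0 0.014 0 0 0;0 0 0.004 0 0 0;0 0 0 0 0 0;0 0 0 0 0 0"

```text
time: 16.7
tool_pos: [408.6, -10.3, 14.6]
tool_rot: [[-0.941, 0.339, 0.001], [0.339, 0.941, -0.0], [-0.001, 0.0, -1.0]]
wrist_force: [0.2, -1.0, 0.2]
width: 1.001
finger_force: 0.0
```

```bash
python3 -c "
from h import *
togo(408.8,-10.4,12,160)"
```

```text
t 16.7 pos [408.6 -10.3  14.6] ang 160.16 q6 -1.41 tilt 1.0000 width 1.00 ff 0.0 F [ 0.2 -1.   0.2]
togo (408.8, -10.4, 12) tool mm [-0.2 -0.1  2.6] tool-z turn 0.16
```

>>> drive_tool --increments "0 0 0.0025 0 0 0;0 0 0 0 0 0"

```text
time: 16.95
tool_pos: [408.3, -10.2, 11.4]
tool_rot: [[-0.941, 0.339, 0.0], [0.339, 0.941, 0.0], [-0.0, 0.0, -1.0]]
wrist_force: [-0.2, 0.3, -0.9]
width: 1.0
finger_force: 0.0
```

>>> drive_tool --increments "0 0 0 0 0 0;0 0 0 0 0 0;0 0 0 0 0 0;0 0 0 0 0 0;0 0 0 0 0 0;0 0 0 0 0 0" --fingers 0 --squeeze 40

```text
time: 17.7
tool_pos: [408.3, -10.1, 11.4]
tool_rot: [[-0.941, 0.339, 0.0], [0.339, 0.941, 0.0], [-0.0, 0.0, -1.0]]
wrist_force: [-0.7, 0.5, 5.5]
width: 0.486
finger_force: 40.8
```

Regripped by the long sides (41 mm). Lifting and moving over the charger.

>>> drive_tool --increments "0 0 -0.01 0 0 0;0 0 -0.03 0 0 0;0 0 -0.035 0 0 0;0 0 -0.015 0 0 1.4;0 0 0 0 0 0;0 0 0 0 0 0"

```text
time: 18.45
tool_pos: [408.0, -10.1, 100.9]
tool_rot: [[-0.932, 0.361, -0.001], [0.361, 0.932, 0.0], [0.001, -0.0, -1.0]]
wrist_force: [-0.0, -0.6, -1.9]
width: 0.483
finger_force: 41.4
```

```bash
python3 -c "
from h import *
togo(603.6,-19.4,100,158.7)"
```

```text
t 18.4 pos [408.  -10.1 100.9] ang 158.82 q6 -1.39 tilt 1.0000 width 0.48 ff 41.4 F [-0.  -0.6 -1.9]
togo (603.6, -19.4, 100) tool mm [-185.8   62.     0.8] tool-z turn 0.12
```

>>> drive_tool --increments "-0.04 0.0135 0 0 0 0;-0.04 0.0135 0 0 0 0;-0.04 0.0135 0 0 0 0;-0.04 0.0135 0 0 0 0;-0.02 0.007 0 0 0 0;-0.006 0.001 0 0 0 0;0 0 0 0 0 0;0 0 0 0 0 0"

```text
time: 19.45
tool_pos: [603.1, -19.6, 101.1]
tool_rot: [[-0.932, 0.362, -0.001], [0.362, 0.932, 0.0], [0.001, -0.0, -1.0]]
wrist_force: [-0.2, 0.4, -2.1]
width: 0.481
finger_force: 41.3
```

```bash
python3 - <<'E'
from h import *
togo(603.6,-19.4,100,158.7)
T=imaging.grab_frame("top");S=imaging.grab_frame("side")
cv2.imwrite("pics/top3.png",T[:,:,::-1]);cv2.imwrite("pics/side3.png",S[:,:,::-1])
s=bot.observe();p=s["tool_pos"];print("band centre px expect",proj("side",p+[0,0,20.6]),proj("side",p-[0,0,9.4]))
cv2.imwrite("pics/a1.png",crop(S,297,262,60,50,6)[:,:,::-1])
E
```

```text
t 19.4 pos [603.1 -19.6 101.1] ang 158.78 q6 -1.34 tilt 1.0000 width 0.48 ff 41.3 F [-0.2  0.4 -2.1]
togo (603.6, -19.4, 100) tool mm [-0.3  0.4  1.1] tool-z turn 0.08
band centre px expect [293.52351983 247.30639605] [294.4619712  257.58501287]
```

View pics/a1.png

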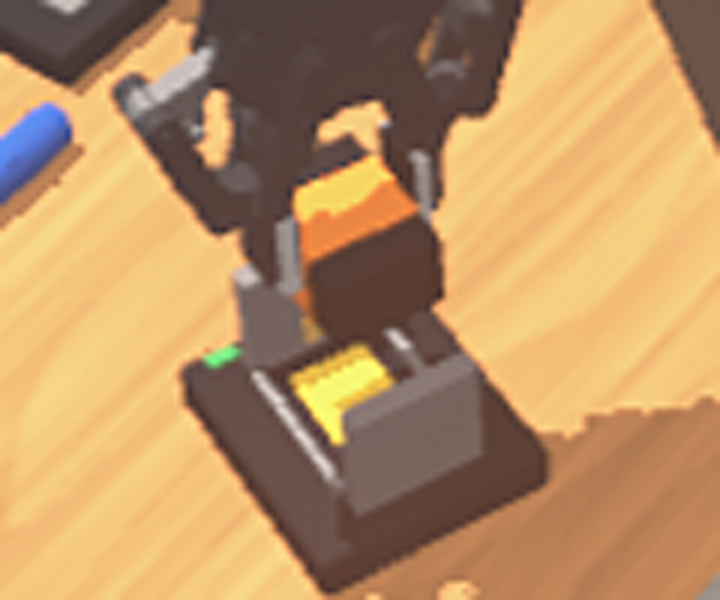

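The pack is held squarely above the pocket (lower edge near (320,335) in the crop), with the near cheek's top from (345,410) to (475,360). I'll compare predicted and seen corners to get the side camera's bias.

```bash
python3 - <<'E'
from h import *
s=bot.observe();R=s["tool_rot"];px=-R[:,0];py=R[:,1];p=s["tool_pos"]+[0.4,-.2,-9.4]
f=lambda X:((proj("side",X)-[237,212]+.5)*6-.5).round(1)
print("pack end bottom L,R",f(p-30*px+21*py),f(p-30*px-21*py),"top L,R",f(p-30*px+21*py+[0,0,30]),f(p-30*px-21*py+[0,0,30]))
th=np.radians(-21.3);u=np.array([np.cos(th),np.sin(th),0]);v=np.array([-u[1],u[0],0]);c=np.array([603.8,-19.7,0])
for a in(-32,-42): print("cheek",a,"top L,R",f(c+a*u+25*v+[0,0,68]),f(c+a*u-25*v+[0,0,68]))
print("far cheek in top L",f(c+32*u+25*v+[0,0,68]),"out",f(c+42*u+25*v+[0,0,68]))
print("rail L inner ends z26",f(c-32*u+23*v+[0,0,26]),f(c+32*u+23*v+[0,0,26]))
print("charger corners z20: ",[f(c+a*52.5*u+b*46*v+[0,0,20]) for a,b in((-1,1),(-1,-1),(1,-1),(1,1))],"z0",[f(c+a*52.5*u+b*46*v) for a,b in((-1,1),(-1,-1))])
for d in(u,v):print("px per 5mm",f(c+5*d)-f(c))
# picture with predictions drawn
S=cv2.imread("pics/side3.png");o=crop(S,297,262,60,50,6)
P=[p-30*px+21*py,p-30*px-21*py,p-30*px-21*py+[0,0,30],p-30*px+21*py+[0,0,30]]
Q=[c-42*u+25*v+[0,0,68],c-42*u-25*v+[0,0,68],c-42*u-25*v+[0,0,20],c-42*u+25*v+[0,0,20]]
K=[c+a*52.5*u+b*46*v for a,b in((1,1),(-1,1),(-1,-1),(1,-1))]
K2=[k+[0,0,20] for k in K]
Rl=[c+a*32*u+23*v+[0,0,26] for a in(-1,1)]
for L,col in((P,(255,0,255)),(Q,(255,255,0)),(K2,(0,255,0)),(K,(0,255,0)),(Rl,(0,0,255))):
    cv2.polylines(o,[np.array([f(x) for x in L]).round().astype(np.int32)],True,col,1)
cv2.imwrite("pics/a2.png",o)
E
```

```text
pack end bottom L,R [336.8 359.8] [447.9 306. ] top L,R [330.8 298.5] [444.7 244.4]
cheek -32 top L,R [333.6 416.3] [463.6 352.6]
cheek -42 top L,R [348.9 436.4] [479.3 371.9]
far cheek in top L [240.6 293.5] out [226.7 275.2]
rail L inner ends z26 [346.7 491.7] [256.1 369.9]
charger corners z20:  [array([318.7, 573.9]), array([550.7, 455. ]), array([395.9, 265.3]), array([173. , 370.7])] z0 [array([322.7, 608.7]), array([551.2, 490.3])]
px per 5mm [-7.1 -9.3]
px per 5mm [-12.2   6. ]
```

View pics/a2.png

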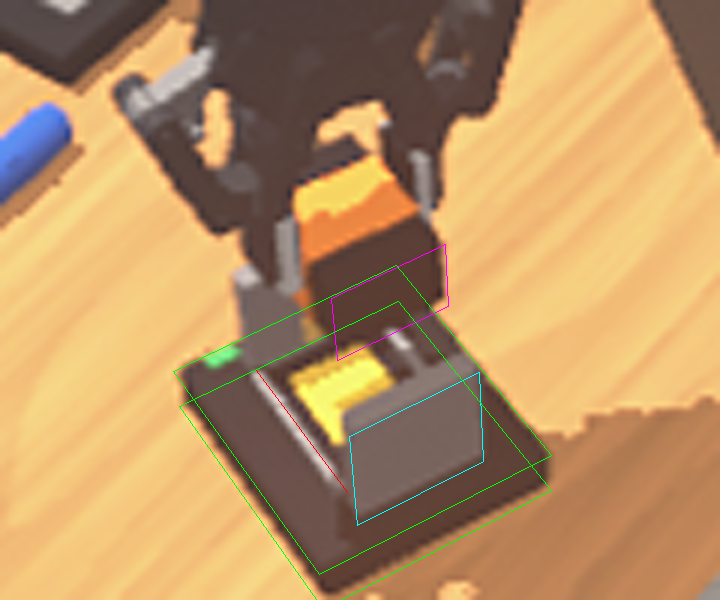

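The side bias along the charger's x is about the same for charger and pack (≈ +3 mm), so they agree. I'll shift about 1 mm in +y, then lower while watching the force.

>>> drive_tool --increments "0 0.001 0.01 0 0 0;0 0 0.01 0 0 0;0 0 0.006 0 0 0;0 0 0.004 0 0 0;0 0 0.004 0 0 0;0 0 0.003 0 0 0;0 0 0 0 0 0;0 0 0 0 0 0"

```text
time: 20.55
tool_pos: [604.5, -18.8, 64.4]
tool_rot: [[-0.932, 0.362, 0.0], [0.362, 0.932, 0.0], [-0.0, 0.0, -1.0]]
wrist_force: [-0.3, -0.3, -1.7]
width: 0.485
finger_force: 41.3
```

```bash
python3 -c "
from h import *
togo(603.6,-18.8,35.4,158.7)"
```

```text
t 20.6 pos [604.5 -18.8  64.4] ang 158.78 q6 -1.34 tilt 1.0000 width 0.49 ff 41.3 F [-0.3 -0.3 -1.7]
togo (603.6, -18.8, 35.4) tool mm [ 0.9 -0.4 29. ] tool-z turn 0.08
```

>>> drive_tool --increments "0.0005 0 0.005 0 0 0;0 0 0.006 0 0 0;0 0 0.006 0 0 0;0 0 0.005 0 0 0;0 0 0.003 0 0 0;0 0 0 0 0 0;0 0 0 0 0 0"

```text
time: 21.42
tool_pos: [604.1, -18.6, 39.4]
tool_rot: [[-0.932, 0.362, 0.0], [0.362, 0.932, 0.0], [-0.0, 0.0, -1.0]]
wrist_force: [0.0, 0.7, -1.5]
width: 0.482
finger_force: 41.3
```

```bash
python3 - <<'E'
from h import *
togo(603.6,-18.8,29.4,158.7)
S=imaging.grab_frame("side");cv2.imwrite("pics/side4.png",S[:,:,::-1])
cv2.imwrite("pics/a3.png",crop(S,297,270,44,38,8)[:,:,::-1])
E
```

```text
t 21.4 pos [604.1 -18.6  39.4] ang 158.78 q6 -1.34 tilt 1.0000 width 0.48 ff 41.3 F [ 0.   0.7 -1.5]
togo (603.6, -18.8, 29.4) tool mm [ 0.4 -0.4 10. ] tool-z turn 0.08
```

View pics/a3.png

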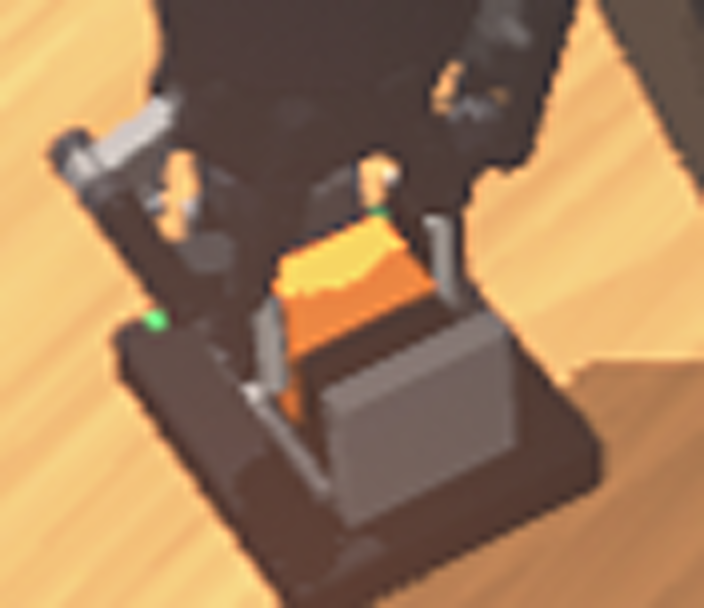

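The pack is between the cheeks, 10 mm above the floor, square to the rails (left rail at (290,440)), with no contact. Continuing slowly.

>>> drive_tool --increments "0 0 0.002 0 0 0;0 0 0.002 0 0 0;0 0 0.002 0 0 0;0 0 0.001 0 0 0;0 0 0 0 0 0;0 0 0 0 0 0"

```text
time: 22.22
tool_pos: [604.0, -18.6, 32.3]
tool_rot: [[-0.932, 0.362, 0.0], [0.362, 0.932, 0.0], [-0.0, 0.0, -1.0]]
wrist_force: [-0.3, -0.1, -1.9]
width: 0.481
finger_force: 41.3
```

Past the rails (bottom at about 23) and still free. Continuing to the floor.

>>> drive_tool --increments "0 0 0.001 0 0 0;0 0 0.001 0 0 0;0 0 0.0005 0 0 0;0 0 0 0 0 0;0 0 0 0 0 0"

```text
time: 22.85
tool_pos: [604.0, -18.5, 29.8]
tool_rot: [[-0.932, 0.362, 0.0], [0.362, 0.932, 0.0], [0.0, 0.0, -1.0]]
wrist_force: [-0.1, -0.9, -2.2]
width: 0.489
finger_force: 41.3
```

>>> drive_tool --increments "0 0 0.0005 0 0 0;0 0 0.0003 0 0 0;0 0 0 0 0 0"

```text
time: 23.22
tool_pos: [604.0, -18.5, 29.5]
tool_rot: [[-0.932, 0.362, 0.0], [0.362, 0.932, 0.0], [-0.0, 0.0, -1.0]]
wrist_force: [-2.1, 0.6, 5.3]
width: 0.484
finger_force: 42.2
```

Seated on the floor at the predicted height with 5 N of contact. Releasing and leaving.

>>> drive_tool --increments "0 0 0 0 0 0;0 0 0 0 0 0;0 0 0 0 0 0;0 0 -0.02 0 0 0;0 0 -0.04 0 0 0;0 0 -0.05 0 0 0;0 0 -0.05 0 0 0;0 0 -0.01 0 0 10.5;0 0 0 0 0 10.5" --fingers 1

```text
time: 24.35
tool_pos: [604.3, -18.6, 200.4]
tool_rot: [[-0.737, 0.676, 0.002], [0.676, 0.737, -0.0], [-0.002, 0.001, -1.0]]
wrist_force: [-0.6, -0.0, -0.6]
width: 0.999
finger_force: 0.0
```

>>> drive_tool --increments "0 0 0 0 0 10.5;0 0 0 0 0 10.5;0 0 0 0 0 0.5;0 0 0 0 0 0" --fingers 0

```text
time: 24.85
tool_pos: [604.0, -18.6, 199.0]
tool_rot: [[-0.446, 0.895, -0.0], [0.895, 0.446, 0.0], [0.0, 0.0, -1.0]]
wrist_force: [0.1, -0.5, 0.2]
width: 0.141
finger_force: 0.0
```

```bash
python3 -c "
from h import *
togo(632,-247,200,116)"
```

```text
t 24.9 pos [604.  -18.6 199. ] ang 116.50 q6 -0.60 tilt 1.0000 width 0.14 ff 0.0 F [ 0.1 -0.5  0.2]
togo (632, -247, 200) tool mm [-216.9  -76.9   -1.1] tool-z turn 0.50
```

>>> drive_tool --increments "-0.054 -0.019 0 0 0 0.5;-0.054 -0.019 0 0 0 0;-0.054 -0.019 0 0 0 0;-0.054 -0.019 0 0 0 0;0 0 0 0 0 0;0 0 0 0 0 0"

```text
time: 25.6
tool_pos: [629.8, -245.9, 198.7]
tool_rot: [[-0.436, 0.9, -0.001], [0.9, 0.436, 0.001], [0.001, -0.0, -1.0]]
wrist_force: [0.5, -0.1, -1.2]
width: 0.0
finger_force: 0.0
```

```bash
python3 - <<'E'
from h import *
togo(632,-247,100,116)
T=imaging.grab_frame("top");S=imaging.grab_frame("side")
cv2.imwrite("pics/end.png",np.hstack([crop(T,304,230,30,30,6),crop(S,297,272,40,40,5)[:360,:360]])[:,:,::-1])
for n,I in(("top",T),("side",S)):
  for s,c,m in blobs(n,I,(5,120,90),(17,255,255),40):
    p=ray(n,c,50)
    if abs(p[0]-604)<40 and abs(p[1]+19)<40: print(n,s.tolist(),p.round(1))
E
```

```text
t 25.6 pos [ 629.8 -245.9  198.7] ang 115.87 q6 -0.92 tilt 1.0000 width 0.00 ff 0.0 F [ 0.5 -0.1 -1.2]
togo (632, -247, 100) tool mm [-2.1  1.5 98.7] tool-z turn -0.13
top [295, 220, 19, 17, 218] [604.6 -18.9  50. ]
side [283, 262, 25, 25, 111] [604.4  -9.9  50. ]
```

View pics/end.png

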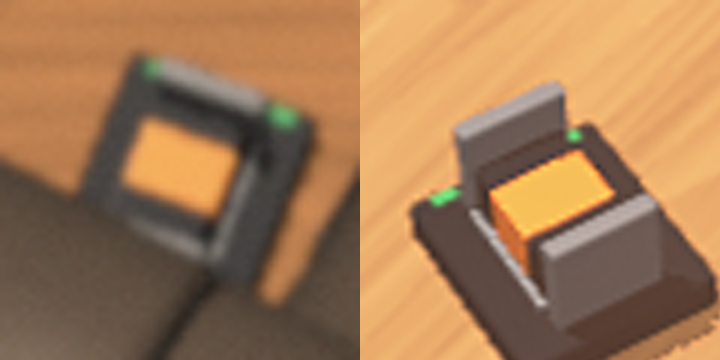

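The pack sits flat in the pocket between the cheeks and rails (band at (550,190)). Now throwing the lever back.

>>> drive_tool --increments "-0.002 0.003 0.033 0 0 0;0 0 0.033 0 0 0;0 0 0.033 0 0 0;0 -0.015 0 0 0 0;0 -0.012 0 0 0 0;0 -0.012 0 0 0 0;0 -0.012 0 0 0 0;0 -0.012 0 0 0 0;0 -0.012 0 0 0 0;0 0 0 0 0 0"

```text
time: 26.95
tool_pos: [565.8, -279.9, 102.7]
tool_rot: [[-0.435, 0.901, 0.003], [0.901, 0.435, -0.002], [-0.003, 0.002, -1.0]]
wrist_force: [-0.3, -0.2, -0.3]
width: 0.002
finger_force: 0.0
```

```bash
python3 - <<'E'
from h import *
togo(562,-281,100,116)
S=imaging.grab_frame("side")
for s,c,m in blobs("side",S[:, :],(0,150,90),(4,255,255),20):
    if 340<c[0]<430 and 150<c[1]<245: print(s.tolist(),c.round(1))
E
```

```text
t 26.9 pos [ 565.8 -279.9  102.7] ang 115.76 q6 -1.01 tilt 1.0000 width 0.00 ff 0.0 F [-0.3 -0.2 -0.3]
togo (562, -281, 100) tool mm [ 0.7 -3.9  2.7] tool-z turn -0.24
[390, 185, 9, 12, 66] [393.9 191.4]
[362, 196, 16, 16, 150] [369.6 203.5]
```

>>> drive_tool --increments "0 0.012 -0.005 0 0 0;0 0 -0.04 0 0 0;0 0 -0.05 0 0 0;0.05 0 -0.02 0 0 0;0.06 0 0 0 0 0;0.06 0 0 0 0 0;0 0 0 0 0 0;0 0 0 0 0 0"

```text
time: 28.0
tool_pos: [503.9, -120.7, 215.4]
tool_rot: [[-0.436, 0.9, 0.001], [0.9, 0.436, -0.0], [-0.001, 0.001, -1.0]]
wrist_force: [0.7, -0.6, 0.7]
width: -0.006
finger_force: 0.0
```

```bash
python3 - <<'E'
from h import *
S=imaging.grab_frame("side");print(bot.observe()["wrist_force"].round(1))
for n,lo,hi in(("red",(0,150,90),(4,255,255)),("or",(5,120,90),(17,255,255))):
  for s,c,m in blobs("side",S,lo,hi,20):
    if (340<c[0]<430 and 150<c[1]<245) or (270<c[0]<320 and 240<c[1]<300 and n=="or" and s[4]<900): print(n,s.tolist(),c.round(1))
cv2.imwrite("pics/fin.png",S[:,:,::-1])
E
```

```text
[ 0.3 -0.2 -0. ]
red [390, 179, 18, 18, 155] [398.3 187.4]
red [362, 203, 15, 9, 79] [368.9 207.4]
or [349, 161, 11, 13, 32] [354.3 166.9]
or [376, 183, 21, 12, 116] [385.3 189.3]
or [283, 262, 25, 25, 111] [292.4 273.9]
```

The lever grip is back at exactly its original "on" pixel (398.3,187.4), and the pack has not moved. Handing in.

```bash
python3 -c "
from plant import ticket
print(ticket.sign_off())"
```

```text
the job is handed in; nothing more can be done
None
```

The job is done and handed in at about 28 s: I threw the lever to off, regripped the orange pack on the mat and set it gently into the pocket, then threw the lever back to on; the last images show the pack seated and the lever on, but no verdict came back.

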